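# Step the dish carousel back one notch

## Task

The dish carousel has been stepped one station too far. With a fingertip, push the pawl's upright ball lever over so that the pawl lifts out of its notch and stays up; push the wheel backward (clockwise seen from above) by one notch, by one of its upright pegs; then tip the pawl down again so that it sits fully in that next notch. Nothing is picked up, and the other things on the table stay where they are.

Things in the scene. Friction and masses are not known exactly. Their poses are not given: they have to be found in the camera images.
- carousel: Fixed base of the Petri-dish carousel; origin on the wheel's vertical axis at table height. Grey base plate 200 x 200 mm, 14 mm high. On it turns a flat aluminium wheel 250 mm across carrying 8 dish wells (one empty). The pawl stands at the base's +y side, on a grey post 20 mm (x) by 12 mm (y), 76 mm high, centred at x = 66, y = 134 mm in this frame.
- deck (a point): Centre of the wheel's top face (deck), 45 mm above the table. 8 upright steel pegs, 12 mm across, rise 36 mm from the deck on a 96 mm radius; between them, on a 75 mm radius, seven closed 55 mm dishes stand 6 mm above it. The hub is 44 mm across and rises 22 mm.
- notch (a point): Fixed point at deck height on the tooth ring (114 mm radius), under the lowered nose. The ring (106 to 122 mm radius) has 8 saw teeth 10 mm high, 45 degrees apart: each has a steep face at its clockwise end and a ramp falling counter-clockwise. Between a ramp's foot and the next face lies a flat notch 32 mm long.
- wheel (a joint): Wheel angle, rad; grows as it turns backward (clockwise from above). Pegs stand at 22.5 + 45 k degrees minus this angle, counter-clockwise from the base's +x. At 0 a steep face meets the lowered nose and blocks it; starts just below 0. One notch is 0.785; the pawl sits fully in the next notch from about 0.6 to 0.785. Stiff bearing (2 N at a peg): the wheel stays where it is left.
- pawl (a joint): Pawl angle, rad: 0 fully down, 1.4 fully lifted. It works by weight alone: push the ball towards the base's +x to lift the arm; beyond about 0.8 it falls over to 1.4 and stays up, the arm standing steeply (end 70 mm above the pivot), the ball lying to +x at about 10 mm above pivot height. Push the raised arm towards -x to bring it back; below about 0.7 it drops to 0 by itself.
- pawl_pivot (a point): Fixed point on the pawl's pivot, at x = 66, y = 114, z = 67 mm in the base's frame; pivot axis along the base's y. With the pawl down, a level steel arm (10 mm thick, 12 mm wide) runs 74 mm from here towards the base's -x, and a lever 8 mm square rises 50 mm to the ball.
- pawl_ball (a point): Centre of the steel ball, 24 mm across, on the pawl's lever; 50 mm straight above the pivot when the pawl is down. Moves with the pawl.
- pawl_nose (a point): Underside of the pawl's nose (12 mm square), 66 mm from the pivot along the arm and 21 mm below it. Moves with the pawl.
- burner: Bystander, loose: glass spirit burner, 66 mm across, 64 mm high; origin at the centre of its underside. Leave alone.
- dish_stack: Bystander, loose: stack of five closed 57 mm dishes, 73 mm high; origin at the centre of its underside. Leave alone.
- reagent: Bystander, loose: small amber bottle, 38 mm across, 70 mm high; origin at the centre of its underside. Leave alone.
- tape_roll: Bystander, loose: roll of sealing tape lying flat, 52 mm across, 18 mm high; origin at the centre of its underside. Leave alone.
- spray: Bystander, loose: spray bottle, 68 mm across, 164 mm high; origin at the centre of its underside. Leave alone.
- swab_cup: Bystander, loose: white cup of swabs, 68 mm across, 140 mm high over the sticks; origin at the centre of its underside. Leave alone.
- marker: Bystander, loose: black marker pen lying on the table, 16 mm thick, 146 mm long; origin at the centre of its underside. Leave alone.

How it is judged (in metres and radians):
On the way, in this order (a step that is already met when the one before it is completed fails the run):
1. the pawl is lifted out of its notch and stays up, the wheel not yet turned back (value of joint pawl above 1.1 rad and value of joint wheel between -0.4 and 0.2 rad), for 0.2 s.
2. the wheel is pushed back about one notch while the pawl is up (value of joint pawl above 0.5 rad and value of joint wheel between 0.45 and 1.1 rad), for 0.1 s.
At the end, for the whole second after the job is handed in: The wheel rests one notch back (wheel joint between 0.45 and 0.82 rad) with the pawl fully down in that notch (pawl joint under 0.03 rad) (value of joint wheel between 0.45 and 0.82 rad and value of joint pawl below 0.03 rad and velocity of joint wheel between -0.05 and 0.05 rad/s); the robot touches nothing.
It fails at once if a bystander is lifted or displaced (over 25 mm) (distance of any of burner, dish_stack, reagent, tape_roll, spray, swab_cup, marker from where it was at the start of the episode above 0.025 m).
It also fails if it takes over 54 s, if anything falls off the work surface, if the arm or the gripper's body presses on something with over 40 N, if the wrist force passes 120 N, or if a joint passes its speed limit or range.

## Robot

A 6-joint arm with a two-finger parallel gripper is mounted at the origin on the work surface. World frame = base frame: x ahead of the robot, y to its left, z up, the work surface at z = 0. Lengths are in mm, angles in rad, forces in N, time in s.
With the tool pointing down it reaches from about 300 to 750 mm from the base axis. Payload 8.5 kg.
Tool frame: the origin (TCP) lies midway between the tips of the shut fingers; the grasp point (between the pads) lies 19 mm behind it (tcp_to_grasp is the distance from the TCP to the grasp point, in mm); z points along the fingers, y is the line along which they close (so a half turn about z gives the same grasp; the last joint's range is limited). The gripper opens to 88 mm and grips with 3 to 60 N. Pads are 18 mm wide; open, the fingers measure 123 mm over their backs; the gripper's body (75 mm by 187 mm) begins 45 mm behind the grasp point.
Start: joints at [-1.352, 0.381, 1.297, -0, 1.464, -0.215], TCP at [231.169, -499.04, 238.748] pointing down, gripper open.
Joint ranges: [-3.11, 3.11], [-0.89, 2.33], [0.22, 2.48], [-1.42, 4.56], [0.17, 2.85], [-2.88, 2.88]. Speed limits (rad/s): [2.39, 2.39, 3.14, 3.14, 3.14, 3.14].

## Interface

Orientations are given as a unit quaternion [w, x, y, z].
In Python, from workcell import * gives the robot as it stands.
- The arm moves only by the shell command python3 -m jog 'ROWS' [OPENING] [FORCE]. ROWS is JSON, a list of rows, each a list of 6 numbers: the shift along the tool's x, y, z in m, then the turn, a rotation vector about the tool's x, y, z in degrees. In form: [[x, y, z, rx, ry, rz], ...]. A call has exactly 5 rows; each row shifts and turns the commanded pose from where the row before left it, along the tool's axes as they then stand; what a row does not reach is not made up. A row lasts 1/12 s, in which the tool goes at most 41.7 mm and 7.16 degrees, less where a joint would pass 70% of its speed; a pose out of reach is approached as far as the arm can. A call is refused whole if a number of a shift passes 0.0417 or a number of a turn 7.16, either way. A call with a gripper value outside its range is refused whole. OPENING is the finger opening in m, from 0 to 0.0881, set as the call begins (- or left out, the last holds). The fingers move at their own pace and stop on an object; FORCE is the grip in N (left out, the last holds). Time passes only in rows, so rows that do not move let the fingers close, or fill a call up. It gives the time, the measured TCP pose, the force, the opening and the grip force at its end, in the units of the state.
- get_obs(): the state, without advancing time (a new reading comes with each control period).
- capture(name): name is "scene" or "top"; returns a dict with "img" (420x560x3 uint8, blue, green, red), "fx", "fy", "cx", "cy" (pixels), "dist" ([k1, k2, p1, p2, k3] as OpenCV has them; the pictures are not rectified), "rvec" (rotation vector, rad) and "tvec" (3), from world to camera coordinates, as OpenCV has them. Camera axes: x right, y down, z forward; pixel columns grow to the right and rows downward; lengths in mm; the calibration is good to about 2 mm. A picture is of the moment at which its call begins. There is no depth.
- sign_off(): hands the job in; it is judged then, once.
The state is a dict: "time": time; "joints": joint angles; "joint_velocities": joint speeds; "joint_torque": joint torques, N m; "position": TCP position; "tool_rot": TCP orientation; "contact_force": force on the tool from outside, world axes, zero at the start; "torque": the same for the moment, N m; "opening": opening from 0.0 (shut) to 1.0 (fully open); "finger_force": force on a finger pad.
Only numpy, scipy, OpenCV 4.12 (cv2) and the standard library are available. Lean on these libraries where they do the work, as an engineer would, in place of code of your own. Each camera call takes 0.05 s, during which the arm holds its last target. There are 200 camera calls.

## Working session

There is one attempt and no reset: what is moved stays moved. The work goes in short steps, Python scripts to look and compute and a shell command to move; the robot and the scene stay as the last step left them, time stands still between calls to the robot, and variables do not carry over. Pictures are saved under pics/ and viewed, at most 10 in all, crops included, and the job is handed in when it is done.

```bash
mkdir -p pics
cat > h.py <<'E'
from workcell import *
import numpy as np, cv2
from scipy.spatial.transform import Rotation as R
def ray(c,u,v):
    p=cv2.undistortPoints(np.array([[[u,v]]],float),np.array([[c['fx'],0,c['cx']],[0,c['fy'],c['cy']],[0,0,1]]),np.array(c['dist'],float))[0,0]
    M=cv2.Rodrigues(np.array(c['rvec'],float))[0]; t=np.array(c['tvec'],float).ravel()
    return -M.T@t, M.T@np.array([p[0],p[1],1])
def atz(c,u,v,z):
    o,d=ray(c,u,v); return o+d*(z-o[2])/d[2]
def proj(c,P):
    return cv2.projectPoints(np.array(P,float).reshape(-1,3),np.array(c['rvec'],float),np.array(c['tvec'],float),np.array([[c['fx'],0,c['cx']],[0,c['fy'],c['cy']],[0,0,1]]),np.array(c['dist'],float))[0].reshape(-1,2)
E
python3 - <<'E'
from h import *
import pickle
o=get_obs();print(o['time'],o['position'],o['tool_rot'],o['opening'])
for n in('scene','top'):
    c=capture(n);pickle.dump(c,open(n+'.pkl','wb'));cv2.imwrite(f'pics/{n}.png',cv2.resize(c['img'],(800,600),interpolation=cv2.INTER_CUBIC))
    print(n,ray(c,280,210))
E
```

```text
0.0 [ 231.08684339 -498.77483518  238.15609056] [-7.27190841e-04  9.76571506e-01  2.15191926e-01 -1.35097763e-05] 0.9977718719017512
scene (array([1241.55156272, 1119.22263602,  876.75892443]), array([-0.43676894, -0.73205014, -0.52286366]))
top (array([ 374.7998296 ,    6.58256293, 1329.6543228 ]), array([ 0.15046098,  0.00257333, -0.98881186]))
```

View pics/scene.png

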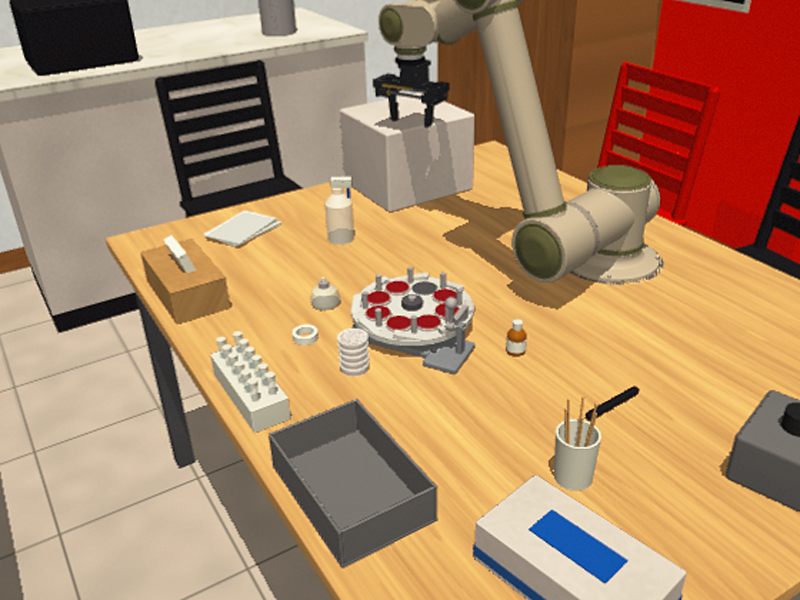

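View pics/top.png

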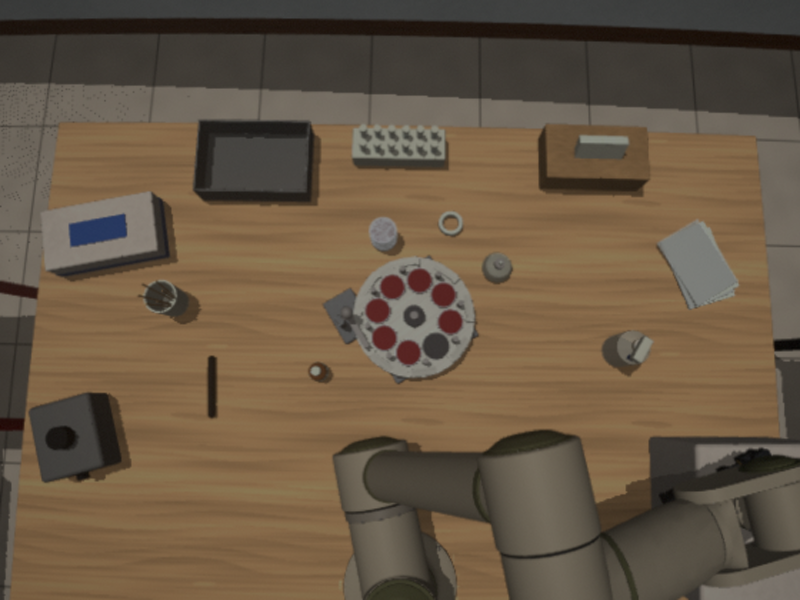

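The wheel hub is at about (414,316) in the top view. The pawl and its post are at about (345,315), on the robot's left, and the empty well is at (436,346). I'll enlarge both areas next.

Run:
```python
from h import *
import pickle
t=pickle.load(open('top.pkl','rb'));s=pickle.load(open('scene.pkl','rb'))
cv2.imwrite('pics/topc.png',cv2.resize(t['img'][165:285,210:350],(700,600),interpolation=cv2.INTER_CUBIC))
cv2.imwrite('pics/scenec.png',cv2.resize(s['img'][165:270,225:365],(800,600),interpolation=cv2.INTER_CUBIC))
print(atz(t,414*.7,316*.7,67))
```

```text
[534.93021841 -18.90329696  67.        ]
```

View pics/topc.png

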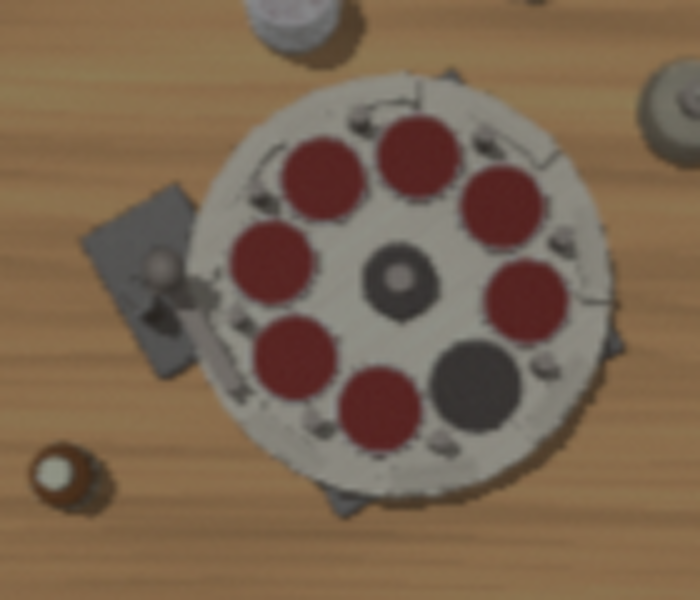

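View pics/scenec.png

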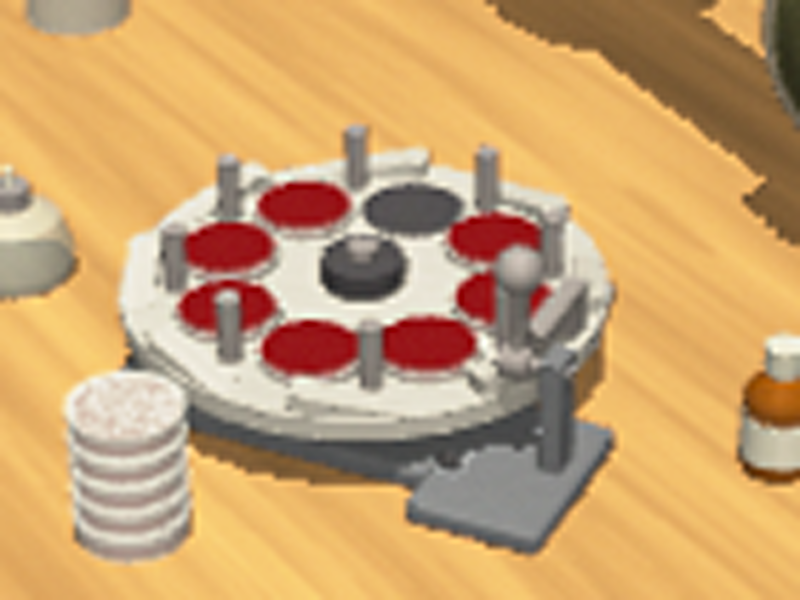

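```bash
cat > fit.py <<'E'
from h import *
import pickle
from scipy.optimize import least_squares
t=pickle.load(open('top.pkl','rb'));s=pickle.load(open('scene.pkl','rb'))
tp=np.array([(361,125),(487,145),(563,241),(265,198),(243,322),(322,427),(445,445),(547,367)])/5+[210,165]
sp=np.array([(228,160),(356,130),(487,152),(555,210),(175,228),(229,294),(371,326)])/(40/7)+[225,165]
def W(p,P): 
    P=np.atleast_2d(P).astype(float);c,n=np.cos(p[2]),np.sin(p[2])
    return np.c_[p[0]+c*P[:,0]-n*P[:,1],p[1]+n*P[:,0]+c*P[:,1],P[:,2]]
def pegs(p,z):
    a=np.radians(22.5+45*np.arange(8))-p[3]; return W(p,np.c_[96*np.cos(a),96*np.sin(a),0*a+z])
def near(c,P,q):
    d=q[:,None]-proj(c,P)[None]; i=(d**2).sum(2).argmin(1); return d[np.arange(len(q)),i]
def f(p):
    r=[near(t,pegs(p,65),tp),near(s,pegs(p,80),sp)]
    r+=[proj(t,W(p,[0,0,67]))-(np.array([400,277])/5+[210,165]),proj(s,W(p,[0,0,67]))-(np.array([362,243])/(40/7)+[225,165])]
    r+=[proj(t,W(p,[66,114,117]))-(np.array([163,266])/5+[210,165]),proj(s,W(p,[66,114,117]))-(np.array([519,268])/(40/7)+[225,165])]
    return np.vstack(r).ravel()
if __name__=='__main__':
  for y in(20,30,40):
    r=least_squares(f,[535,-19,np.radians(y),-.02]);p=r.x
    print(p,np.degrees(p[2]),r.cost)
  print(r.fun.reshape(-1,2).round(1).tolist());np.save('p.npy',p)
  print('ball',W(p,[66,114,117]),'pegs',pegs(p,81).round(0))
  for n,c,u,v,z in(('stack',t,292*1.0,15,73),('reag',t,55,475,70)): print(n,atz(c,u/5+210,v/5+165,z))
  print(W(p,[[66+a,114,0] for a in(-66,0,50)]))
E
python3 fit.py
```

```text
[ 5.34395943e+02 -1.92398188e+01  5.37511308e-01 -1.21292012e-01] 30.797129407426297 14.997637052252715
[ 5.34395943e+02 -1.92398184e+01  5.37511301e-01 -1.21292021e-01] 30.79712898482819 14.997637052252731
[ 5.34395943e+02 -1.92398187e+01  5.37511316e-01 -1.21292007e-01] 30.797129827368767 14.9976370522531
[[0.5, 0.3], [0.7, 0.7], [0.5, -0.2], [1.6, 0.0], [1.1, -0.2], [1.7, 0.2], [0.7, 0.0], [0.6, -0.1], [0.6, 1.4], [0.7, 1.5], [0.6, 1.7], [0.9, 0.7], [0.8, 1.3], [0.3, 0.7], [0.2, 1.8], [-0.1, 1.0], [-0.2, -1.3], [0.0, 0.6], [-1.0, -0.8]]
ball [[532.72100825 112.47652266 117.        ]] pegs [[ 582.   64.   81.]
 [ 509.   73.   81.]
 [ 451.   28.   81.]
 [ 442.  -44.   81.]
 [ 487. -103.   81.]
 [ 560. -112.   81.]
 [ 618.  -67.   81.]
 [ 627.    6.   81.]]
stack [689.31649653  46.08717905  73.        ]
reag [420.28802617 173.90977964  70.        ]
[[476.0279622   78.68453351   0.        ]
 [532.72100825 112.47652266   0.        ]
 [575.67028555 138.07651443   0.        ]]
```

```bash
cat > st.py <<'E'
from h import *
import sys
p=np.load('p.npy');o=get_obs()
# target in carousel frame mm -> tool shift
def show(*T):
    P=np.array(o['position']);q=o['tool_rot'];M=R.from_quat([q[1],q[2],q[3],q[0]]).as_matrix()
    c,n=np.cos(p[2]),np.sin(p[2]);B=np.array([[c,-n,0],[n,c,0],[0,0,1]]);o0=np.array([p[0],p[1],0])
    print('t',round(o['time'],2),'carousel-frame TCP',(B.T@(P-o0)).round(1),'heading err',round(np.degrees(np.arctan2(M[1,0],M[0,0])-p[2]),2),'tilt',M[:,2].round(3),'F',np.round(o['contact_force'],1))
    if T: print('tool shift mm',(M.T@(B@np.array(T)+o0-P)).round(1))
show(*map(float,sys.argv[1:]))
E
python3 -m jog '[[0,0,0,0,0,-5.9],[0,0,0,0,0,0],[0,0,0,0,0,0],[0,0,0,0,0,0],[0,0,0,0,0,0]]' 0
python3 st.py 26 114 160
```

```text
time: 0.52
position: [231.2, -499.0, 238.7]
tool_rot: [-0.0, 0.964, 0.264, 0.0]
contact_force: [-0.1, -0.2, 0.3]
opening: 0.648
finger_force: 0.0
t 0.52 carousel-frame TCP [-506.1 -256.9  238.7] heading err -0.14 tilt [-0.  0. -1.] F [-0.1 -0.2  0.3]
tool shift mm [ 531.2 -372.1   78.8]
```

```bash
for i in 1 2 3; do python3 -m jog '[[0.027,-0.019,0,0,0,0],[0.027,-0.019,0,0,0,0],[0.027,-0.019,0,0,0,0],[0.027,-0.019,0,0,0,0],[0.027,-0.019,0,0,0,0]]' >/dev/null; done; python3 st.py 26 114 160
```

```text
t 1.77 carousel-frame TCP [-99.8  29.  238.9] heading err -0.12 tilt [ 0. -0. -1.] F [ 0.9 -0.4  0.3]
tool shift mm [125.6 -85.3  78.9]
```

```bash
python3 -m jog '[[0.025,-0.017,0,0,0,0],[0.025,-0.017,0,0,0,0],[0.025,-0.017,0,0,0,0],[0.025,-0.017,0,0,0,0],[0.025,-0.017,0,0,0,0]]' >/dev/null
python3 -m jog '[[0,0,0.022,0,0,0],[0,0,0.022,0,0,0],[0,0,0.022,0,0,0],[0,0,0.022,0,0,0],[0,0,0.022,0,0,0]]'>/dev/null
python3 st.py 26 114 95
python3 - <<'E'
from h import *
c=capture('scene');a=cv2.resize(c['img'][135:270,225:365],(622,600),interpolation=cv2.INTER_CUBIC);cv2.imwrite('pics/s2.png',a)
E
```

```text
t 2.6 carousel-frame TCP [ 24.2 112.8 127.8] heading err -0.1 tilt [ 0. -0. -1.] F [0.1 0.2 0.4]
tool shift mm [ 1.8 -1.2 32.8]
```

View pics/s2.png

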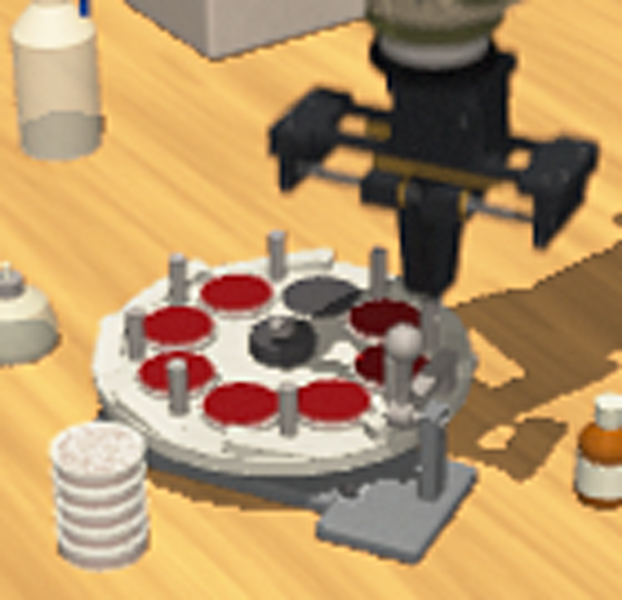

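The shut fingertips are at (430,290), just behind the ball at (404,342) on its -x side, as planned. Now I descend and push.

```bash
python3 -m jog '[[0,-0.001,0.0065,0,0,0],[0,0,0.0065,0,0,0],[0,0,0.0065,0,0,0],[0,0,0.0065,0,0,0],[0,0,0.0065,0,0,0]]'>/dev/null
python3 st.py
python3 -m jog '[[0.006,0,0,0,0,0],[0.006,0,0,0,0,0],[0.006,0,0,0,0,0],[0.006,0,0,0,0,0],[0.006,0,0,0,0,0]]'>/dev/null
python3 st.py
python3 -m jog '[[0.006,0,0,0,0,0],[0.006,0,0,0,0,0],[0.006,0,0,0,0,0],[0.006,0,0,0,0,0],[0.006,0,0,0,0,0]]'>/dev/null
python3 st.py
python3 -m jog '[[0.004,0,0,0,0,0],[0.004,0,0,0,0,0],[0,0,0,0,0,0],[0,0,0,0,0,0],[0,0,0,0,0,0]]'>/dev/null
python3 st.py
python3 - <<'E'
from h import *
c=capture('scene');a=cv2.resize(c['img'][165:270,225:365],(800,600),interpolation=cv2.INTER_CUBIC);cv2.imwrite('pics/s3.png',a)
E
```

```text
t 3.07 carousel-frame TCP [ 24.4 113.6  96.3] heading err -0.05 tilt [ 0.001 -0.    -1.   ] F [0.2 0.3 0.4]
t 3.48 carousel-frame TCP [ 55.  113.7  96.5] heading err -0.03 tilt [ 0.001 -0.    -1.   ] F [-0.4 -0.5  0.5]
t 3.9 carousel-frame TCP [ 84.7 113.7  96.2] heading err -0.04 tilt [-0. -0. -1.] F [-0.7 -0.2 -0.4]
t 4.32 carousel-frame TCP [ 92.  113.7  96.3] heading err -0.04 tilt [-0.  0. -1.] F [ 0.   0.1 -0.8]
```

View pics/s3.png

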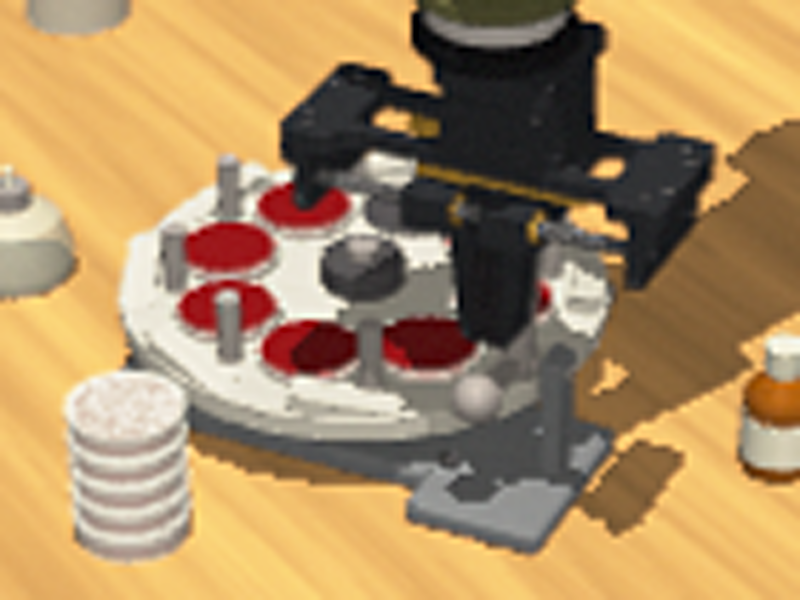

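The ball now lies low on the +x side at (477,396), so the pawl is up. Next I retreat upward and move behind the peg near (-84,-47) in the carousel frame.

```bash
python3 -m jog '[[0,0,-0.018,0,0,0],[0,0,-0.018,0,0,0],[0,0,-0.018,0,0,0],[0,0,-0.018,0,0,0],[0,0,-0.018,0,0,0]]'>/dev/null
for i in 1 2; do python3 -m jog '[[-0.0182,0.0202,0,0,0,0],[-0.0182,0.0202,0,0,0,0],[-0.0182,0.0202,0,0,0,0],[-0.0182,0.0202,0,0,0,0],[-0.0182,0.0202,0,0,0,0]]'>/dev/null; done
python3 st.py -90 -88 63
python3 - <<'E'
import pickle
from h import *
c=capture('scene');pickle.dump(c,open('s4.pkl','wb'));t=capture('top');pickle.dump(t,open('t4.pkl','wb'))
a=cv2.resize(c['img'][150:270,225:365],(700,600),interpolation=cv2.INTER_CUBIC);cv2.imwrite('pics/s4.png',a)
E
```

```text
t 5.62 carousel-frame TCP [-91.2 -89.  186.4] heading err -0.06 tilt [ 0. -0. -1.] F [ 0.8  0.7 -0.3]
tool shift mm [  1.2  -1.  123.4]
```

View pics/s4.png

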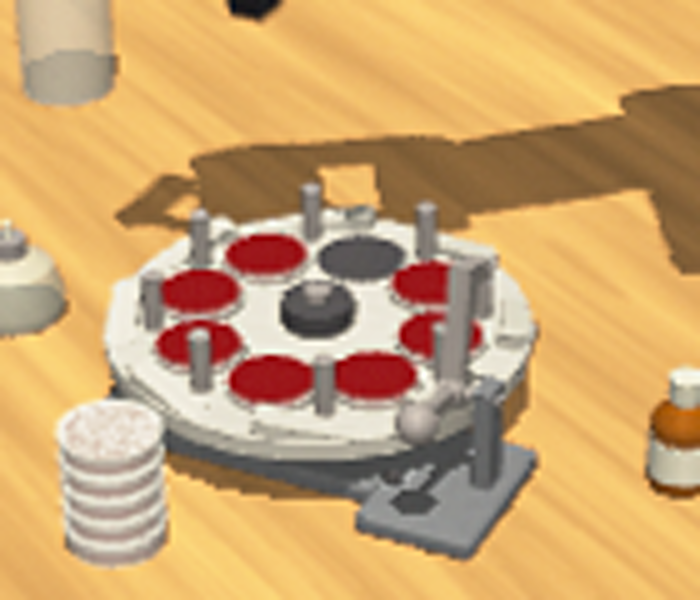

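The pawl arm stands upright at about (460,320) with the ball at (417,420), and the wheel has not moved. I descend behind the peg and push.

```bash
python3 -m jog '[[0,0,0.024,0,0,0],[0,0,0.024,0,0,0],[0,0,0.024,0,0,0],[0,0,0.024,0,0,0],[0,0,0.013,0,0,0]]'>/dev/null
python3 -m jog '[[0,0,0.005,0,0,0],[0,0,0.005,0,0,0],[0,0,0.004,0,0,0],[0,0,0,0,0,0],[0,0,0,0,0,0]]'>/dev/null
python3 st.py
for i in 1 2 3; do python3 -m jog '[[0,-0.0055,0,0,0,0],[0,-0.0055,0,0,0,0],[0,-0.0055,0,0,0,0],[0,-0.0055,0,0,0,0],[0,-0.0055,0,0,0,0]]'>/dev/null; python3 st.py; done
cat > wh.py <<'E'
from fit import *
c=capture('scene');p=np.load('p.npy')
import sys
f=(5,5) ; x0,y0=225,150
a=cv2.resize(c['img'][150:270,225:365],(700,600),interpolation=cv2.INTER_CUBIC);cv2.imwrite('pics/%s.png'%sys.argv[1],a)
E
python3 wh.py s5
```

```text
t 6.55 carousel-frame TCP [-89.8 -88.3  63.8] heading err -0.04 tilt [ 0.001 -0.    -1.   ] F [-0.   0.   0.3]
t 6.97 carousel-frame TCP [-90.1 -60.8  63.6] heading err -0.02 tilt [ 0.001 -0.002 -1.   ] F [-1.2 -4.2  0.4]
t 7.38 carousel-frame TCP [-90.  -32.5  63.2] heading err -0.04 tilt [-0.  0. -1.] F [-0.2 -3.   0.2]
t 7.8 carousel-frame TCP [-89.7  -5.2  63.3] heading err -0.05 tilt [ 0.001  0.    -1.   ] F [ 2.  -2.5  0.5]
```

View pics/s5.png

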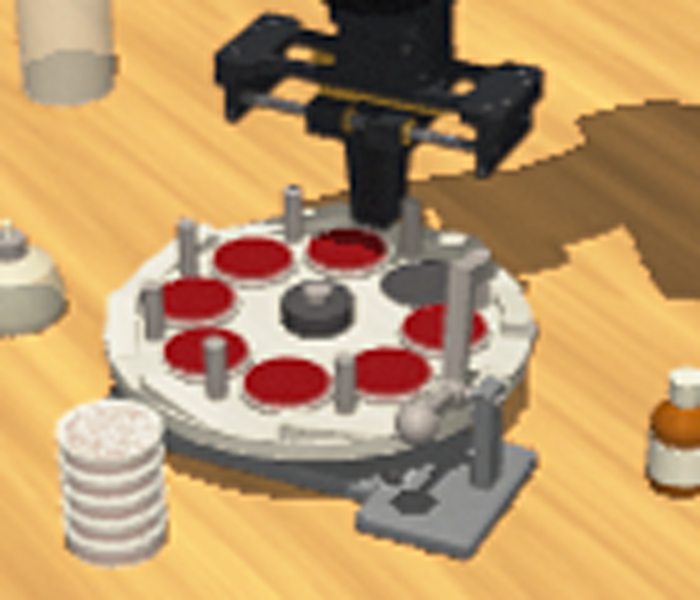

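```bash
cat > ang.py <<'E'
from fit import *
def ang(pts,g):
    p=np.load('p.npy');q=np.array(pts)/5+[225,150]
    r=least_squares(lambda a:near(s,pegs([*p[:3],a[0]],80),q).ravel(),[g]);return r.x,r.cost
if __name__=='__main__':
  print(ang([(311,188),(201,214),(427,208),(152,276),(200,334),(324,361)],-.1))
  P=[(293,190),(188,225),(153,287),(215,342),(345,359)]
  for g in(.3,.5,.7):print(ang(P,g))
E
python3 ang.py
```

```text
(array([-0.11796184]), np.float64(7.822758358048143))
(array([0.53607556]), np.float64(7.580757602188398))
(array([0.53607555]), np.float64(7.580757602188661))
(array([0.53607556]), np.float64(7.580757602188258))
```

```bash
python3 -m jog '[[0,-0.005,0,0,0,0],[0,-0.005,0,0,0,0],[0,-0.005,0,0,0,0],[0,0,0,0,0,0],[0,0,0,0,0,0]]'>/dev/null; python3 st.py
python3 -m jog '[[0,0.006,0,0,0,0],[0,0.006,0,0,0,0],[0,0,-0.02,0,0,0],[0,0,-0.025,0,0,0],[0,0,-0.025,0,0,0]]'>/dev/null
python3 -m jog '[[0,0,-0.025,0,0,0],[0,0,-0.025,0,0,0],[0,0,0,0,0,0],[0,0,0,0,0,0],[0,0,0,0,0,0]]'>/dev/null
python3 st.py 96 114 160; python3 wh.py s6
```

```text
t 8.27 carousel-frame TCP [-90.2  10.   63.2] heading err -0.02 tilt [-0.001  0.001 -1.   ] F [ 0.4  0.3 -0.4]
t 9.1 carousel-frame TCP [-90.3  -2.7 182.4] heading err -0.07 tilt [-0.001  0.001 -1.   ] F [ 0.3 -0.4 -0.3]
tool shift mm [ 186.2 -116.9   22.4]
```

View pics/s6.png

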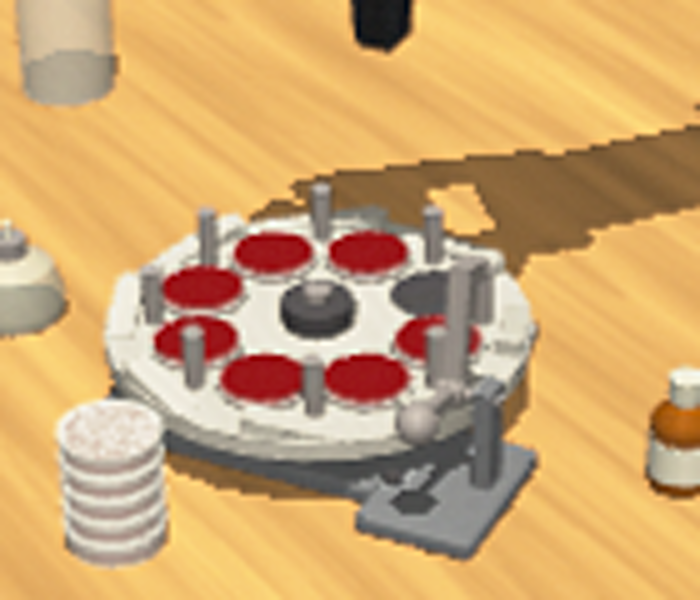

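The empty well has moved from (362,257) to (430,292), about one station. The pawl is still up and the fingers are clear. I'll measure the angle from the pegs.

```bash
python3 -c "
from ang import *
for g in(.6,.75):print(ang([(321,188),(207,212),(432,210),(152,270),(193,330),(314,362)],g))"
```

```text
(array([0.72394556]), np.float64(7.593178114942489))
(array([0.72394558]), np.float64(7.593178114942896))
```

The wheel reads about 0.72 rad, inside the seating range. Now I move over the pawl to tip it down.

```bash
for i in 1 2; do python3 -m jog '[[0.0186,-0.0117,0,0,0,0],[0.0186,-0.0117,0,0,0,0],[0.0186,-0.0117,0,0,0,0],[0.0186,-0.0117,0,0,0,0],[0.0186,-0.0117,0,0,0,0]]'>/dev/null;done
python3 -m jog '[[0,0,0.018,0,0,0],[0,0,0.018,0,0,0],[0,0,0.018,0,0,0],[0,0,0.018,0,0,0],[0,0,0.003,0,0,0]]'>/dev/null
python3 st.py 96 114 107
```

```text
t 10.4 carousel-frame TCP [ 94.5 115.  104.1] heading err -0.05 tilt [-0.008 -0.    -1.   ] F [-0.6 -0.8 -0.3]
tool shift mm [ 1.5  0.9 -2.9]
```

```bash
for i in 1 2 ; do python3 -m jog '[[-0.005,0,0,0,0,0],[-0.005,0,0,0,0,0],[-0.005,0,0,0,0,0],[-0.005,0,0,0,0,0],[-0.005,0,0,0,0,0]]'>/dev/null; python3 st.py; done
python3 -m jog '[[-0.005,0,0,0,0,0],[-0.005,0,0,0,0,0],[-0.005,0,0,0,0,0],[-0.003,0,0,0,0,0],[0,0,0,0,0,0]]'>/dev/null; python3 st.py
python3 -m jog '[[0,0,0,0,0,0],[0,0,-0.015,0,0,0],[0,0,-0.025,0,0,0],[0,0,-0.025,0,0,0],[0,0,-0.025,0,0,0]]'>/dev/null; python3 st.py
python3 -m jog '[[-0.03,0.02,0,0,0,0],[-0.03,0.02,0,0,0,0],[-0.03,0.02,0,0,0,0],[-0.03,0.02,0,0,0,0],[-0.02,0.02,0,0,0,0]]'>/dev/null; python3 st.py;python3 wh.py s7
```

```text
t 10.82 carousel-frame TCP [ 70.8 114.  109. ] heading err -0.05 tilt [ 0.002  0.    -1.   ] F [ 0.5 -0.3 -0. ]
t 11.23 carousel-frame TCP [ 45.6 114.2 108.3] heading err -0.05 tilt [-0. -0. -1.] F [ 0.6 -1.1 -0.3]
t 11.65 carousel-frame TCP [ 27.6 114.3 108.3] heading err -0.06 tilt [-0. -0. -1.] F [ 0.6 -0.2  0.2]
t 12.07 carousel-frame TCP [ 28.2 114.3 199.3] heading err -0.04 tilt [-0.  0. -1.] F [ 1.3  0.1 -0.8]
t 12.48 carousel-frame TCP [-113.9   13.9  198.4] heading err -0.04 tilt [-0. -0. -1.] F [0.5 0.2 0.1]
```

View pics/s7.png

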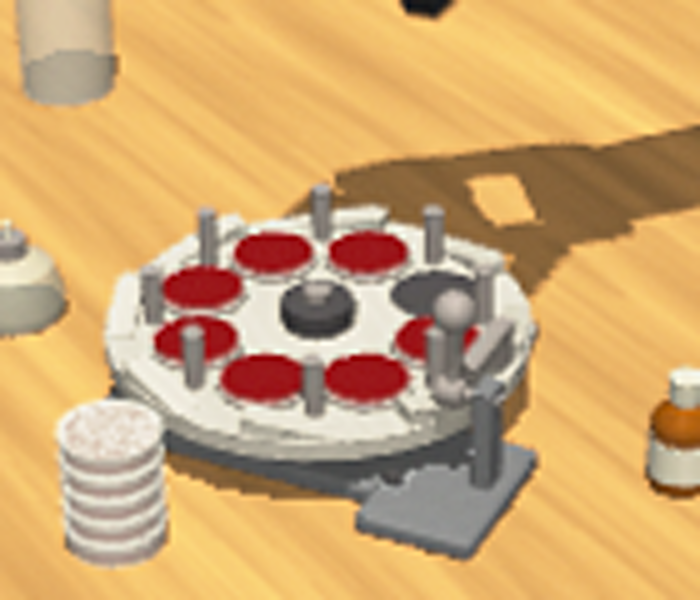

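The ball is back at (453,310), the same spot as at the start. I'll check it numerically against the first picture.

Run:
```python
from h import *
import pickle
a=pickle.load(open('scene.pkl','rb'))['img'];b=capture('scene')['img']
A=a[203:222,308:324]
S=8;up=lambda i:cv2.resize(i,None,fx=S,fy=S,interpolation=cv2.INTER_CUBIC)
m=cv2.matchTemplate(up(b[195:232,298:336]),up(A),cv2.TM_CCOEFF_NORMED);_,v,_,l=cv2.minMaxLoc(m)
print(v,np.array(l)/S-[10,8])
```

```text
0.6954124569892883 [-0.375  1.   ]
```

Run:
```python
from fit import *
p=np.load('p.npy')
for th in(0,.03,.1,.2):print(th,proj(s,W(p,[66+50*np.sin(th),114,67+50*np.cos(th)])),proj(s,W(p,[66-74*np.cos(th),114,72+74*np.sin(th)])))
a=s['img'];b=capture('scene')['img']
up=lambda i:cv2.resize(i,None,fx=8,fy=8,interpolation=cv2.INTER_CUBIC)
for n,(x,y,r) in {'ball':(316,212,4.5),'armend':(326,218,4.5)}.items():
    A=up(a[y-6:y+7,x-6:x+7]);M=np.zeros(A.shape,np.uint8);cv2.circle(M,(52,52),int(r*8),(255,)*3,-1)
    m=cv2.matchTemplate(up(b[y-12:y+13,x-12:x+13]),A,cv2.TM_SQDIFF,mask=M);v,_,l,_=cv2.minMaxLoc(m);print(n,v/M.astype(bool).sum(),np.array(l)/8-6)
```

```text
0 [[314.80366499 211.09750171]] [[325.51553228 212.19901168]]
0.03 [[314.57176585 211.37173002]] [[325.52508049 211.53487702]]
0.1 [[314.02997956 212.06763777]] [[325.51074106 210.02825822]]
0.2 [[313.25897981 213.1924113 ]] [[325.40102066 207.99188477]]
ball 71.42610412040464 [0.    0.125]
armend 215.4056254626203 [-0.25   0.625]
```

```bash
python3 -c "
from workcell import *
print(sign_off())"
```

```text
the job is handed in; nothing more can be done
None
```

The wheel is back one notch at about 0.72 rad, and the pawl is down in that notch with its ball within 0.2 px of the starting picture. The arm is clear of everything, and I handed the job in at about 12.7 s without getting a verdict back.

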